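# Pull the rolling pin out of its spring clips and park it against the board's stop

## Task

Pull the thicker of the two wooden rolling pins sideways out of its two spring clips, through their open front, and roll it across the pastry board until it lies along the raised stop at the board's front edge, touching it or nearly so. Leave the thinner pin in its clips and the white jar lid where it lies on the board.

Things in the scene. Friction and masses are not known exactly. Their poses are not given: they have to be found in the camera images.
- thick_pin_mid (a point): Centre of the thick rolling pin, a plain wooden cylinder 36 mm in diameter, 180 mm long, about 140 g, axis along y. It starts level in its rack's two clips, axis 36 mm above the counter; its middle is bare for 55 mm either side of centre. It can be pushed from behind (rack's +x side) or gripped from above. On the board its axis is 33 mm above the counter; it rolls, with some resistance.
- thin_pin_mid (a point): Centre of the thin rolling pin, a plain wooden cylinder 24 mm in diameter and 180 mm long, axis along y, held 36 mm above the counter in the other rack. It stays there.
- rack_thick: Fixed dark steel rack of the thick pin. Origin on the counter below the held pin's middle; z up, y along the pin, x from the clips' open front to their back. Base 10 mm high, x = 2 to 77 mm, 190 mm long in y; between the clips a tongue 15 mm high, x = -26 to 18 mm, leads to the board. Posts 58 mm high, 18 mm wide, at y = -68 and +68 mm, x = 18 to 32 mm; between them 118 mm are free.
- clips (a point): Midpoint between the thick pin's two C-shaped steel clips (14 mm wide, on the posts), 36 mm above the rack's origin, same axes. Tops 57 mm above the counter, fronts 22 mm before the pin's axis. They resist with 5 to 14 N in all over some 10 mm, then snap: the pin jumps out to -x, free beyond 30 mm, and rolls on 20 to 60 mm by itself. Pulled off-centre, one clip lets go first and the pin skews.
- rack_thin: Fixed rack of the thin pin, like the other (posts at x = 12 to 26 mm), beside it along the same board, to its left or right, about 220 mm from centre to centre.
- board: Fixed wooden pastry board, top 15 mm above the counter; origin on the counter, z up, y along its 450 mm width, x towards the racks, which stand just behind it with the same heading. Flat top from x = -80 to +50 mm. Held pins' axes are at about x = +78 to +86 mm, just behind its back edge.
- stop (a point): Middle of the top inner edge of the board's raised stop, same axes as the board: a wooden lip along the whole front edge (robot's side), 15 mm thick, top 40 mm above the counter. Its inner face is at the board's x = -80 mm, so the thick pin touches it when its axis is at the board's x = -62 mm.
- jar_lid: White plastic jar lid, a disc 62 mm in diameter and 18 mm high lying loose on the board in front of the thin pin, not in the thick pin's way. Origin at the centre of its underside.
Mind the look-alikes: they are no part of the job. Leave any black or blue look-alike of the part that bears thick_pin_mid alone.

How it is judged (in metres and radians):
At the end, for the whole second after the job is handed in: The thick pin rests on the board along the stop: axis within 12 mm of touching position, parallel within 0.12 rad, its middle within 150 mm of the board's middle. The thin pin is still in its clips (moved under 8 mm); the jar lid has moved under 20 mm (x of thick_pin_mid in the frame of board between -0.07 and -0.05 m and z of thick_pin_mid in the frame of board between 0.026 and 0.04 m and y of thick_pin_mid in the frame of board between -0.15 and 0.15 m and angle between the y axis of thick_pin_mid and the y axis of board, either way round below 0.12 rad and distance of thin_pin_mid from where it was at the start of the episode below 0.008 m and distance of jar_lid from where it was at the start of the episode below 0.02 m and linear speed of thick_pin below 0.02 m/s).
It fails at once if the thick pin is slid endways out of its clips instead of sideways through their front (x of thick_pin_mid in the frame of rack_thick above -0.015 m and (y of thick_pin_mid in the frame of rack_thick above 0.04 m or y of thick_pin_mid in the frame of rack_thick below -0.04 m)).
It fails at once if the thin pin comes out of its clips (distance of thin_pin_mid from where it was at the start of the episode above 0.015 m).
It fails at once if the jar lid is pushed away (more than 30 mm) (distance of jar_lid from where it was at the start of the episode above 0.03 m).
It also fails if it takes over 43 s, if anything falls off the work surface, if the arm or the gripper's body presses on something with over 40 N, if the wrist force passes 120 N, or if a joint passes its speed limit or range.

## Robot

A 7-joint arm with a two-finger parallel gripper is mounted at the origin on the work surface. World frame = base frame: x ahead of the robot, y to its left, z up, the work surface at z = 0. Lengths are in m, angles in degrees, forces in N, time in s.
With the tool pointing down it reaches from about 0.425 to 0.875 m from the base axis. Payload 8.4 kg.
Tool frame: the origin (TCP) lies where the fingers leave the gripper's body, on its centre line; the fingertips stand 73 mm ahead of it and the grasp point (between the pads) lies 54 mm ahead of it; z points along the fingers, y is the direction in which the jaws open and shut (so a half turn about z gives the same grasp; the last joint's range is limited). The gripper opens to 85 mm and grips with 20 to 120 N. Pads are 22 mm wide; open, the fingers measure 114 mm over their backs; the gripper's body (76 mm by 85 mm) begins 54 mm behind the grasp point. The pads swing forward as they close: fully open they stand 13 mm farther back than shut.
Start: joints at [65.879, 19.091, 2.286, 83.961, -0.768, 76.965, -3.352], TCP at [0.206, -0.617, 0.304] pointing down, gripper open.
Joint ranges: [-147.57, 147.57], [-21.85, 119.76], [-74.77, 79.35], [14.55, 137.4], [-85.83, 265.84], [4.83, 119.75], [-152.11, 152.11]. Speed limits (degrees/s): [127.2, 127.2, 159.86, 159.86, 180, 180, 180].

## Interface

Orientations are given as a 3x3 rotation matrix whose columns are the frame's x, y, z axes.
In Python, from rig import * gives the robot as it stands.
- The arm moves only by the tool drive_tool, never from a script. Its argument "rows" is a list of rows, each an object with "slide": the shift along the tool's x, y, z in cm, a list of three; "spin": the turn about the tool's z in rad; "hand": the gripper command: -1 is shut, 1 is fully open, values between are in proportion. In form: [{"slide": [dx, dy, dz], "spin": spin, "hand": hand}, ...]. A call has 1 to 10 rows; each row shifts and turns the pose as measured when the row begins, along the tool's axes as they then stand; what a row does not reach is not made up. A row lasts 1/8 s, in which the tool goes at most 62.5 mm and 10.7 degrees, less where a joint would pass 70% of its speed; a pose out of reach is approached as far as the arm can. A call is refused whole if a number of a shift passes 6.25 or a number of a turn 0.188, either way. A call with a gripper value outside its range is refused whole. The fingers move at their own pace and stop on an object; "force" is the grip in N (left out, the last holds). Time passes only in rows, so rows that do not move let the fingers close. It gives the time, the measured TCP pose, the force and the opening at its end, in the units of the state.
- get_state(): the state, without advancing time (a new reading comes with each control period).
- grab_frame(name): name is "scene" or "top"; returns the picture (384x512x3 uint8, blue, green, red); there is no depth.
- camera_model(name): a dict with "camera_matrix" (3x3 intrinsics, pixels), "k1" (the pictures are not rectified: a ray, as slopes to the right and down, at radius r is drawn at 1 + k1 r^2 times it, then the intrinsics apply), "R" (3x3) and "t" (3): a world point X has camera coordinates R X + t. Camera axes: x right, y down, z forward; pixel columns grow to the right and rows downward; lengths in m; the calibration is good to about 2 mm. A picture is of the moment at which its call begins. camera_model takes no time and is no camera call.
- close_job(): hands the job in, once; it reports no verdict.
Trained networks look in the newest picture that a camera, given by its name, has taken for a name from the list of things; names that differ only in an ending like _2 or _b are one class to them, and where a whole thing is asked for, a point or a joint stands for the part that bears it (a point fixed in the world has none). Each returns a list of dicts, best first, with "score" (0 to 1); they miss things now and then, are a little off and sometimes report something else, mostly with a low value. They report only what shows in the picture. A call takes as long as a camera call. They do not tell look-alikes from the thing itself.
- search_frame(camera, target): "box" ([centre column, centre row, width, height] in pixels, round what is visible of it).
- outline_of(camera, target): "region" (384x512 bool, what is visible of it) and "box" ([centre column, centre row, width, height] in pixels, round what is visible of it).
- place_of(camera, target): "pixel" ([row, column] in pixels: a listed point, or the origin of a listed thing).
The state is a dict: "time": time; "joints": joint angles; "joint_velocities": joint speeds; "effort": joint torques, N m; "tool_pos": TCP position; "eef_rot": TCP orientation; "contact_force": force on the tool from outside, world axes, zero at the start; "torque": the same for the moment, N m; "gripper_width": opening from 0.0 (shut) to 1.0 (fully open).
Only numpy, scipy, OpenCV 4.12 (cv2) and the standard library are available. Lean on these libraries where they do the work, as an engineer would, in place of code of your own. Each camera call takes 0.05 s, during which the arm holds its last target.

## Working session

There is one attempt and no reset: what is moved stays moved. The work goes in short steps, Python scripts to look and compute and a tool call to move; the robot and the scene stay as the last step left them, time stands still between calls to the robot, and variables do not carry over. Pictures are saved under pics/ and viewed, and the job is handed in when it is done.

Besides the shell and the picture viewer there is one more tool, called after "Request:" by a JSON object that holds its "api" and its "payload", one argument or row to a line. drive_tool: Moves the arm, as the interface text tells. Its arguments: {"type":"object","properties":{"rows":{"type":"array"},"force":{"type":"number"}},"required":["rows"]}

```bash
mkdir -p pics; ls
python3 - <<'E'
from rig import *
import cv2,json
for c in ("scene","top"):
    cv2.imwrite(f"pics/{c}0.png",grab_frame(c)); m=camera_model(c); print(c,m)
    for t in ("thick_pin_mid","thin_pin_mid","clips","stop","board","rack_thick","rack_thin","jar_lid"):
        print(t,[(round(d["score"],2),[round(float(x)) for x in d["pixel"]]) for d in place_of(c,t)][:4])
print(get_state())
E
```

```text
pics
scene {'camera_matrix': array([[362.62315594,   0.        , 256.98509399],
       [  0.        , 362.62315594, 185.92252987],
       [  0.        ,   0.        ,   1.        ]]), 'k1': -0.0721866800063351, 'R': array([[-0.02813873,  0.99957303,  0.00787235],
       [ 0.7792318 ,  0.02686741, -0.62615968],
       [-0.62610384, -0.01148495, -0.7796551 ]]), 't': array([-0.1938721 , -0.33545565,  1.44285637])}
thick_pin_mid [(0.9, [160, 373]), (0.81, [167, 308]), (0.55, [218, 233])]
thin_pin_mid [(0.83, [235, 156])]
clips [(0.84, [227, 233])]
stop [(0.63, [187, 188])]
board [(0.9, [213, 194])]
rack_thick [(0.96, [233, 236]), (0.59, [234, 158])]
rack_thin [(0.81, [238, 160])]
jar_lid [(0.78, [216, 147])]
top {'camera_matrix': array([[377.56697862,   0.        , 257.50047655],
       [  0.        , 377.56697862, 185.14597613],
       [  0.        ,   0.        ,   1.        ]]), 'k1': 0.015782326273676945, 'R': array([[-0.01283924, -0.99989888, -0.00611373],
       [-0.98922793,  0.01359339, -0.14575088],
       [ 0.14581925,  0.00417654, -0.98930243]]), 't': array([0.23253182, 0.4848
[... 458 characters left out ...]
 -3.35132824]), 'joint_velocities': array([ 0.06250708,  0.02685567,  0.02219097,  0.01784735,  0.02373004,
       -0.05280907,  0.04293079]), 'effort': array([-1.10286332e-03, -6.58314085e+01,  1.36266802e+00, -4.05822444e+01,
        1.69064890e-02,  2.88550815e-03, -1.27508500e-05]), 'tool_pos': array([ 0.20558572, -0.61661884,  0.30391852]), 'eef_rot': array([[ 9.48654796e-01,  3.16313258e-01, -1.55920259e-05],
       [ 3.16313258e-01, -9.48654796e-01, -1.32983172e-06],
       [-1.52120935e-05, -3.67041327e-06, -1.00000000e+00]]), 'contact_force': array([-0.31574168, -0.81689095, -0.66649246]), 'torque': array([ 0.02708473,  0.00459173, -0.01255857]), 'gripper_width': 1.0008647663719654}
```

View pics/scene0.png

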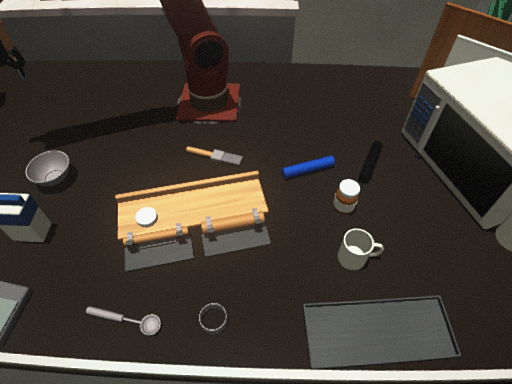

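View pics/top0.png

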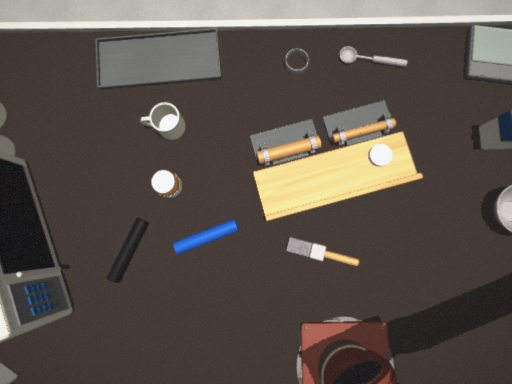

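```bash
cat > h.py <<'E'
import numpy as np, cv2
from rig import *
def ray(c,px):  # px=(col,row)
    m=camera_model(c);K=m["camera_matrix"];R=np.array(m["R"]);t=np.array(m["t"])
    k=np.array([m["k1"],0,0,0,0.])
    p=cv2.undistortPoints(np.array([[px]],float),K,k)[0,0]
    d=R.T@np.array([p[0],p[1],1]);return -R.T@t,d
def atz(c,px,z):
    o,d=ray(c,px);return o+d*(z-o[2])/d[2]
def proj(c,X):
    m=camera_model(c)
    rv=cv2.Rodrigues(np.array(m["R"]))[0]
    return cv2.projectPoints(np.array(X,float).reshape(-1,1,3),rv,np.array(m["t"]),m["camera_matrix"],np.array([m["k1"],0,0,0,0.]))[0][:,0]
E
python3 - <<'E'
from h import *
a=grab_frame("top");b=grab_frame("scene")
cv2.imwrite("pics/topz.png",cv2.resize(a[95:225,240:430],None,fx=4,fy=4,interpolation=cv2.INTER_CUBIC))
cv2.imwrite("pics/scenez.png",cv2.resize(b[165:275,110:275],None,fx=4.5,fy=4.5,interpolation=cv2.INTER_CUBIC))
for c,t,z in (("top","clips",.036),("scene","clips",.036),("top","stop",.04),("scene","stop",.04),("top","board",0),("scene","board",0),("top","rack_thick",0),("scene","rack_thick",0),("top","jar_lid",.015),("scene","jar_lid",.015),("top","thick_pin_mid",.036),("scene","thick_pin_mid",.036),("scene","thin_pin_mid",.036)):
    for d in place_of(c,t):
        r,cc=d["pixel"]; print(c,t,round(d["score"],2),atz(c,(cc,r),z).round(4))
for c in("top","scene"):
  for d in outline_of(c,"thick_pin_mid"):
    ys,xs=np.nonzero(d["region"]);v=np.c_[xs,ys].astype(np.float32)
    print(c,round(d["score"],2),d["box"],cv2.minAreaRect(v))
E
```

```text
top clips 0.98 [0.5951 0.1334 0.036 ]
scene clips 0.76 [0.5805 0.1431 0.036 ]
top stop 0.58 [ 0.474  -0.0033  0.04  ]
top stop 0.4 [ 0.5676 -0.1191  0.04  ]
scene stop 0.78 [0.4569 0.0008 0.04  ]
top board 0.95 [0.5321 0.0107 0.    ]
scene board 0.88 [0.5242 0.0102 0.    ]
top rack_thick 0.63 [0.5859 0.1331 0.    ]
scene rack_thick 0.6 [0.5841 0.1415 0.    ]
top jar_lid 0.65 [ 0.6468 -0.0871  0.015 ]
top jar_lid 0.56 [ 0.5659 -0.1326  0.015 ]
top jar_lid 0.17 [0.601  0.1344 0.015 ]
scene jar_lid 0.83 [ 0.5644 -0.1125  0.015 ]
scene jar_lid 0.5 [0.545  0.0105 0.015 ]
top thick_pin_mid 0.76 [0.3492 0.3677 0.036 ]
top thick_pin_mid 0.75 [0.5942 0.1356 0.036 ]
top thick_pin_mid 0.57 [0.3173 0.5807 0.036 ]
top thick_pin_mid 0.18 [ 0.5721 -0.129   0.036 ]
scene thick_pin_mid 0.94 [0.3622 0.3711 0.036 ]
scene thick_pin_mid 0.92 [0.5873 0.1337 0.036 ]
scene thick_pin_mid 0.62 [0.3342 0.5797 0.036 ]
scene thin_pin_mid 0.6 [ 0.6387 -0.0785  0.036 ]
top 0.95 [205.5, 237.4, 60.6, 33.6] ((205.01722717285156, 236.29312133789062), (13.184370040893555, 66.2932357788086), 68.19859313964844)
top 0.81 [289.4, 150.6, 67.1, 25.4] ((288.63677978515625, 149.53477478027344), (13.878662109375, 65.9912338256836), 75.65067291259766)
top 0.81 [127.2, 252.0, 40.4, 61.2] ((127.30001068115234, 250.4000244140625), (14.310833930969238, 69.31810760498047), 26.56505012512207)
scene 0.88 [369.5, 163.9, 20.0, 42.1] ((370.7845153808594, 161.83621215820312), (11.029742240905762, 42.14937210083008), 23.198589324951172)
scene 0.73 [305.2, 168.8, 55.7, 17.7] ((306.6730651855469, 166.1345977783203), (10.261577606201172, 52.09724044799805), 74.74488067626953)
scene 0.59 [231.3, 223.0, 62.0, 26.2] ((232.56759643554688, 221.84548950195312), (13.014119148254395, 62.7451171875), 78.92979431152344)
scene 0.49 [192.8, 205.7, 155.1, 74.7] ((188.86093139648438, 204.37950134277344), (46.021610260009766, 152.60325622558594), 80.3802719116211)
```

View pics/topz.png

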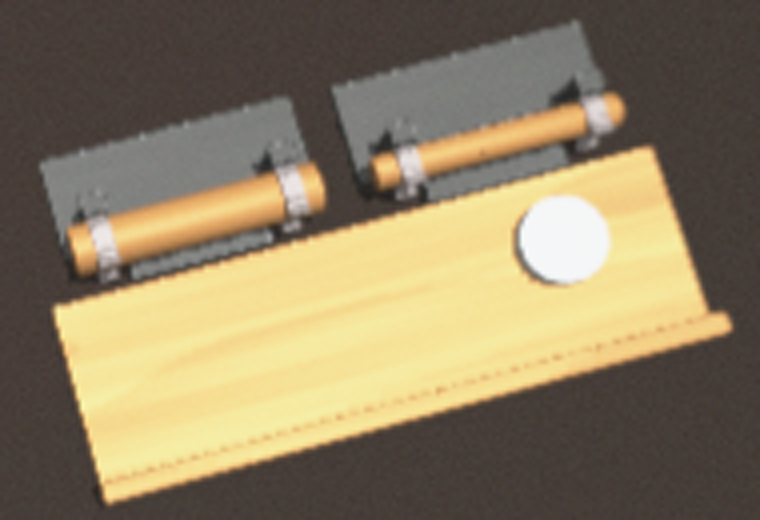

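View pics/scenez.png

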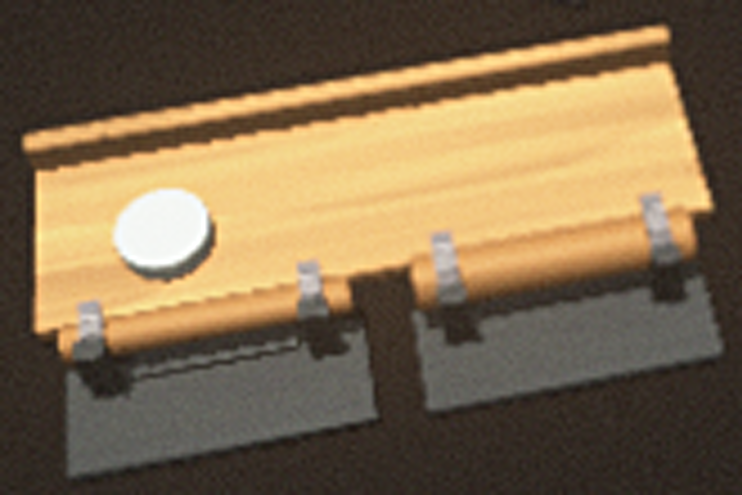

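Run:
```python
from h import *
def T(u,v,z): return atz("top",(240+(u+.5)/4-.5,95+(v+.5)/4-.5),z)
def S(u,v,z): return atz("scene",(110+(u+.5)/4.5-.5,165+(v+.5)/4.5-.5),z)
bl,br=T(55,305,.015),T(655,148,.015); sl,sr=T(104,484,.04),T(725,315,.04)
print("back",bl,br,np.linalg.norm(bl-br)); print("stop",sl,sr,np.linalg.norm(sl-sr))
for p in((bl,br),(sl,sr)):
    d=p[0]-p[1]; print(np.degrees(np.arctan2(-d[0],d[1])))
# thick pin ends axis
el,er=T(82,250,.036),T(312,187,.036); print("pinT",el,er,(el+er)/2,np.linalg.norm(el-er),np.degrees(np.arctan2(-(el-er)[0],(el-er)[1])))
el,er=S(680,234,.036),S(424,284,.036); print("pinS",el,er,(el+er)/2,np.linalg.norm(el-er),np.degrees(np.arctan2(-(el-er)[0],(el-er)[1])))
bl,br=S(711,210,.015),S(35,333,.015); sl,sr=S(668,33,.04),S(25,138,.04); print("S",bl,br,sl,sr)
for p in((bl,br),(sl,sr)):
    d=p[0]-p[1]; print(np.degrees(np.arctan2(-d[0],d[1])),np.linalg.norm(d))
# rack back corners z=.01
a,b=T(40,160,.01),T(290,97,.01);print("rackback",a,b,(a+b)/2,np.linalg.norm(a-b))
a,b=S(722,352,.01),S(428,410,.01);print("rackbackS",a,b,(a+b)/2,np.linalg.norm(a-b))
# clip tops
a,b=T(100,233,.057),T(291,183,.057);print("clipsT",a,b,(a+b)/2,np.linalg.norm(a-b))
a,b=S(655,220,.055),S(446,265,.055);print("clipsS",a,b,(a+b)/2,np.linalg.norm(a-b))
```

```text
back [0.53231817 0.23739335 0.015     ] [ 0.64110454 -0.19609411  0.015     ] 0.44692935810687184
stop [0.40277227 0.20491311 0.04      ] [ 0.51403733 -0.22618182  0.04      ] 0.44522213570828106
14.087795987019376
14.472133067248308
pinT [0.56740218 0.21767478 0.036     ] [0.61048792 0.05474829 0.036     ] [0.58894505 0.13621153 0.036     ] 0.1685272245919204 14.812723711791108
pinS [0.56672328 0.22053312 0.036     ] [0.61042047 0.05915301 0.036     ] [0.58857188 0.13984306 0.036     ] 0.16719146744691946 15.150784419796754
S [0.53253567 0.24094127 0.015     ] [ 0.64365699 -0.1898944   0.015     ] [0.39806505 0.20827201 0.04      ] [ 0.5071612  -0.22611158  0.04      ]
14.46255327936881 0.4449351908304868
14.098328558672854 0.447873938736775
rackback [0.64044948 0.24715655 0.01      ] [0.68511559 0.06421076 0.01      ] [0.66278253 0.15568365 0.01      ] 0.18831947128698942
rackbackS [0.63829557 0.24914841 0.01      ] [0.68552138 0.06764367 0.01      ] [0.66190847 0.15839604 0.01      ] 0.1875479847264538
clipsT [0.57449439 0.20518485 0.057     ] [0.60797517 0.07252603 0.057     ] [0.59123478 0.13885544 0.057     ] 0.1368185904605741
clipsS [0.56930444 0.2043225  0.055     ] [0.60784601 0.07473328 0.055     ] [0.58857522 0.13952789 0.055     ] 0.13519917634394574
```

Request:
{"api": "drive_tool", "payload": {
  "rows": [
    {"slide": [0, 0, 0], "spin": -0.187, "hand": 1},
    {"slide": [0, 0, 0], "spin": -0.187, "hand": 1},
    {"slide": [0, 0, 0], "spin": -0.187, "hand": 1},
    {"slide": [0, 0, 0], "spin": -0.187, "hand": 1},
    {"slide": [0, 0, 0], "spin": -0.187, "hand": 1},
    {"slide": [0, 0, 0], "spin": -0.187, "hand": 1},
    {"slide": [0, 0, 0], "spin": -0.187, "hand": 1},
    {"slide": [0, 0, 0], "spin": -0.187, "hand": 1},
    {"slide": [0, 0, 0], "spin": 0, "hand": 1}
  ],
  "force": 80
}}

```text
time: 2.88
tool_pos: [0.2055, -0.6166, 0.3039]
eef_rot: [[-0.253, 0.968, -0.0], [0.968, 0.253, 0.0], [0.0, -0.0, -1.0]]
contact_force: [-0.3, 0.5, -0.4]
gripper_width: 1.001
```

Request:
{"api": "drive_tool", "payload": {
  "rows": [
    {"slide": [3.9, 3.5, 0], "spin": 0, "hand": 1},
    {"slide": [3.9, 3.5, 0], "spin": 0, "hand": 1},
    {"slide": [3.9, 3.5, 0], "spin": 0, "hand": 1},
    {"slide": [3.9, 3.5, 0], "spin": 0, "hand": 1},
    {"slide": [3.9, 3.5, 0], "spin": 0, "hand": 1},
    {"slide": [3.9, 3.5, 0], "spin": 0, "hand": 1},
    {"slide": [3.9, 3.5, 0], "spin": 0, "hand": 1},
    {"slide": [3.9, 3.5, 0], "spin": 0, "hand": 1}
  ]
}}

```text
time: 3.88
tool_pos: [0.4079, -0.2403, 0.3038]
eef_rot: [[-0.204, 0.979, 0.002], [0.979, 0.204, -0.003], [-0.003, 0.001, -1.0]]
contact_force: [0.5, -0.5, 0.0]
gripper_width: 1.002
```

Request:
{"api": "drive_tool", "payload": {
  "rows": [
    {"slide": [3.9, 3.5, 0], "spin": 0, "hand": 1},
    {"slide": [3.9, 3.5, 0], "spin": 0, "hand": 1},
    {"slide": [3.9, 3.5, 0], "spin": 0, "hand": 1},
    {"slide": [3.9, 3.5, 0], "spin": 0, "hand": 1},
    {"slide": [3.9, 3.5, 0], "spin": 0, "hand": 1},
    {"slide": [3.9, 3.5, 0], "spin": 0, "hand": 1},
    {"slide": [0, 0, 0], "spin": 0, "hand": 1}
  ]
}}

```text
time: 4.75
tool_pos: [0.5743, 0.043, 0.3052]
eef_rot: [[-0.172, 0.985, 0.007], [0.985, 0.172, -0.003], [-0.004, 0.006, -1.0]]
contact_force: [-0.9, -0.5, 0.9]
gripper_width: 0.999
```

Request:
{"api": "drive_tool", "payload": {
  "rows": [
    {"slide": [4.5, 1.5, 0], "spin": -0.08, "hand": 1},
    {"slide": [4.4, 1.0, 3], "spin": 0, "hand": 1},
    {"slide": [0, 0, 3], "spin": 0, "hand": 1},
    {"slide": [0, 0, 3], "spin": 0, "hand": 1},
    {"slide": [0, 0, 0], "spin": 0, "hand": 1}
  ]
}}

```text
time: 5.38
tool_pos: [0.5816, 0.1332, 0.2128]
eef_rot: [[-0.228, 0.974, 0.007], [0.974, 0.229, -0.005], [-0.007, 0.006, -1.0]]
contact_force: [0.1, -0.5, -0.6]
gripper_width: 1.0
```

Run:
```python
from h import *
s=get_state(); print(s["tool_pos"],s["eef_rot"].round(4).tolist(),s["joints"])
th=np.radians(14.4); x=np.array([np.cos(th),np.sin(th)]);R=s["eef_rot"]
d=np.array([.588,.138])-s["tool_pos"][:2]; print(R[:2,0]@d,R[:2,1]@d, np.degrees(np.arctan2(R[1,1],R[0,1])))
cv2.imwrite("pics/t1.png",cv2.resize(grab_frame("top")[75:235,220:430],None,fx=3.5,fy=3.5,interpolation=cv2.INTER_CUBIC))
```

```text
[0.58159166 0.13322056 0.21276175] [[-0.2285, 0.9735, 0.0072], [0.9735, 0.2285, -0.0054], [-0.0069, 0.0058, -1.0]] [ 18.92071451  22.52544714 -44.97490791  96.50351282  17.48654072
  67.8440377  -17.27691696]
0.0031886843502093613 0.007330877131569876 13.210517646830734
```

View pics/t1.png

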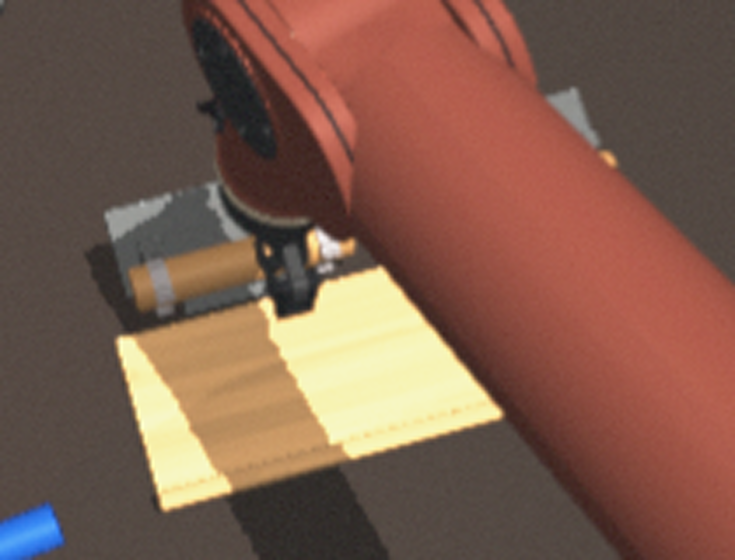

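Request:
{"api": "drive_tool", "payload": {
  "rows": [
    {"slide": [0.3, 0.7, 2], "spin": -0.02, "hand": 1},
    {"slide": [0, 0, 2.5], "spin": 0, "hand": 1},
    {"slide": [0, 0, 2], "spin": 0, "hand": 1},
    {"slide": [0, 0, 0], "spin": 0, "hand": 1}
  ]
}}

```text
time: 5.92
tool_pos: [0.5924, 0.1365, 0.15]
eef_rot: [[-0.244, 0.97, 0.015], [0.97, 0.244, -0.005], [-0.009, 0.014, -1.0]]
contact_force: [-0.5, -0.6, -0.0]
gripper_width: 1.0
```

Run:
```python
from h import *
s=get_state(); print(s["tool_pos"],s["eef_rot"].round(4).tolist())
R=s["eef_rot"]
d=np.array([.588,.138])-s["tool_pos"][:2]; print(R[:2,0]@d,R[:2,1]@d, np.degrees(np.arctan2(R[1,1],R[0,1])))
cv2.imwrite("pics/s2.png",cv2.resize(grab_frame("scene")[140:290,110:290],None,fx=4,fy=4,interpolation=cv2.INTER_CUBIC))
```

```text
[0.59240458 0.13654939 0.14999819] [[-0.2437, 0.9697, 0.0154], [0.9698, 0.2438, -0.0052], [-0.0088, 0.0136, -0.9999]]
0.0024802120626586724 -0.00391758266798328 14.112458792433047
```

View pics/s2.png

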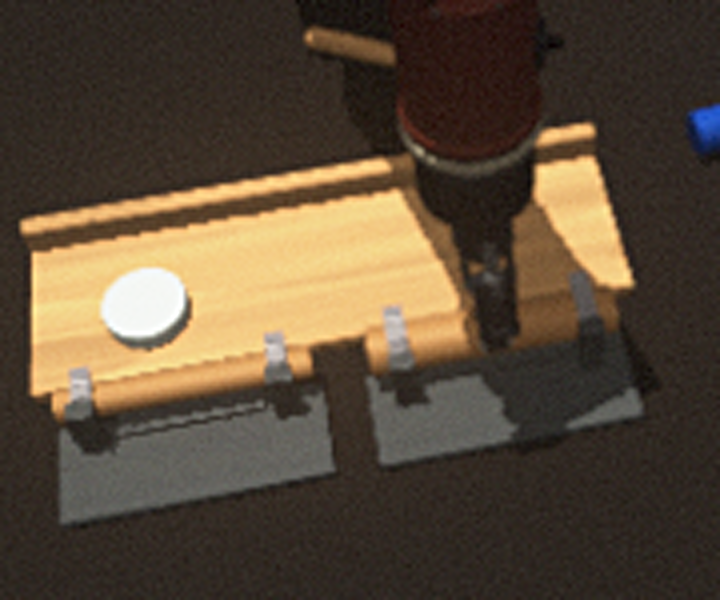

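Request:
{"api": "drive_tool", "payload": {
  "rows": [
    {"slide": [0.2, -0.6, 1.5], "spin": 0, "hand": 1},
    {"slide": [0, 0, 1.5], "spin": 0, "hand": 1},
    {"slide": [0, 0, 1.5], "spin": 0, "hand": 1},
    {"slide": [0, 0, 0.8], "spin": 0, "hand": 1},
    {"slide": [0, 0, 0], "spin": 0, "hand": 1}
  ]
}}

```text
time: 6.6
tool_pos: [0.5877, 0.1372, 0.0955]
eef_rot: [[-0.244, 0.97, 0.019], [0.97, 0.244, -0.005], [-0.009, 0.017, -1.0]]
contact_force: [0.0, -0.1, 0.3]
gripper_width: 1.0
```

Centred and straddling the pin; close.

Request:
{"api": "drive_tool", "payload": {
  "rows": [
    {"slide": [0, 0, 0], "spin": 0, "hand": -1},
    {"slide": [0, 0, 0], "spin": 0, "hand": -1},
    {"slide": [0, 0, 0], "spin": 0, "hand": -1},
    {"slide": [0, 0, 0], "spin": 0, "hand": -1},
    {"slide": [0, 0, 0], "spin": 0, "hand": -1},
    {"slide": [0, 0, 0], "spin": 0, "hand": -1}
  ],
  "force": 60
}}

```text
time: 7.35
tool_pos: [0.5883, 0.1375, 0.0968]
eef_rot: [[-0.244, 0.97, 0.02], [0.97, 0.244, -0.004], [-0.009, 0.019, -1.0]]
contact_force: [-0.2, 0.6, -0.4]
gripper_width: 0.395
```

Request:
{"api": "drive_tool", "payload": {
  "rows": [
    {"slide": [0, -0.8, 0], "spin": 0, "hand": -1},
    {"slide": [0, -0.8, 0], "spin": 0, "hand": -1},
    {"slide": [0, -0.8, 0], "spin": 0, "hand": -1},
    {"slide": [0, -0.8, 0], "spin": 0, "hand": -1},
    {"slide": [0, -0.8, 0], "spin": 0, "hand": -1},
    {"slide": [0, -0.8, 0], "spin": 0, "hand": -1},
    {"slide": [0, 0, 0], "spin": 0, "hand": -1}
  ]
}}

```text
time: 8.22
tool_pos: [0.5404, 0.1253, 0.096]
eef_rot: [[-0.243, 0.97, 0.024], [0.97, 0.243, -0.003], [-0.009, 0.023, -1.0]]
contact_force: [0.7, 0.5, -0.9]
gripper_width: 0.401
```

Run:
```python
from h import *
cv2.imwrite("pics/s3.png",cv2.resize(grab_frame("scene")[140:290,110:290],None,fx=4,fy=4,interpolation=cv2.INTER_CUBIC))
```

```text
(no output)
```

View pics/s3.png

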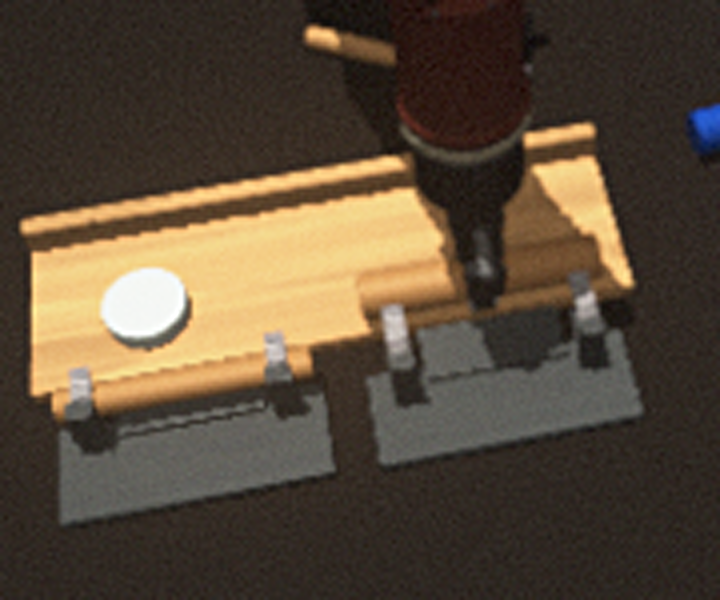

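Request:
{"api": "drive_tool", "payload": {
  "rows": [
    {"slide": [0, -1, 0], "spin": 0, "hand": -1},
    {"slide": [0, -1, 0], "spin": 0, "hand": -1},
    {"slide": [0, -1, 0], "spin": 0, "hand": -1},
    {"slide": [0, -1, 0], "spin": 0, "hand": -1},
    {"slide": [0, -1, 0], "spin": 0, "hand": -1},
    {"slide": [0, 0, 0], "spin": 0, "hand": -1}
  ]
}}

```text
time: 9.02
tool_pos: [0.4887, 0.1124, 0.0948]
eef_rot: [[-0.243, 0.97, 0.024], [0.97, 0.244, -0.003], [-0.009, 0.023, -1.0]]
contact_force: [0.3, 0.6, -1.1]
gripper_width: 0.404
```

Request:
{"api": "drive_tool", "payload": {
  "rows": [
    {"slide": [0, 0, 0.15], "spin": 0, "hand": -1},
    {"slide": [0, 0, 0], "spin": 0, "hand": 0.2},
    {"slide": [0, 0, 0], "spin": 0, "hand": 0.5},
    {"slide": [0, 0, 0], "spin": 0, "hand": 0.6},
    {"slide": [0, 0, -1.5], "spin": 0, "hand": 0.6},
    {"slide": [0, 0, -2.5], "spin": 0, "hand": 0.6},
    {"slide": [0, 0, -2.5], "spin": 0, "hand": 0.6},
    {"slide": [0, 0, 0], "spin": 0, "hand": 0.6}
  ]
}}

```text
time: 10.02
tool_pos: [0.4888, 0.1138, 0.1636]
eef_rot: [[-0.244, 0.969, 0.027], [0.97, 0.244, -0.001], [-0.008, 0.026, -1.0]]
contact_force: [0.7, -0.1, 0.4]
gripper_width: 0.806
```

Run:
```python
from h import *
cv2.imwrite("pics/s4.png",cv2.resize(grab_frame("scene")[140:290,110:290],None,fx=4,fy=4,interpolation=cv2.INTER_CUBIC))
cv2.imwrite("pics/t4.png",cv2.resize(grab_frame("top")[75:235,220:430],None,fx=3.5,fy=3.5,interpolation=cv2.INTER_CUBIC))
```

```text
(no output)
```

View pics/s4.png

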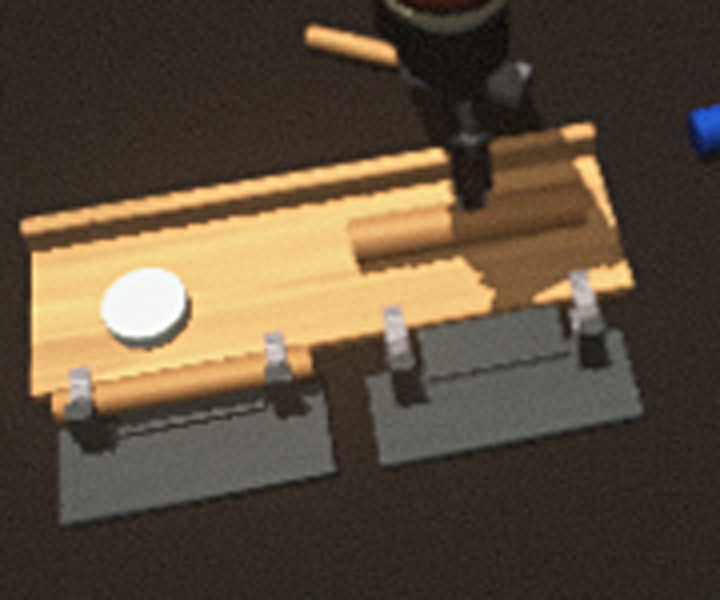

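View pics/t4.png

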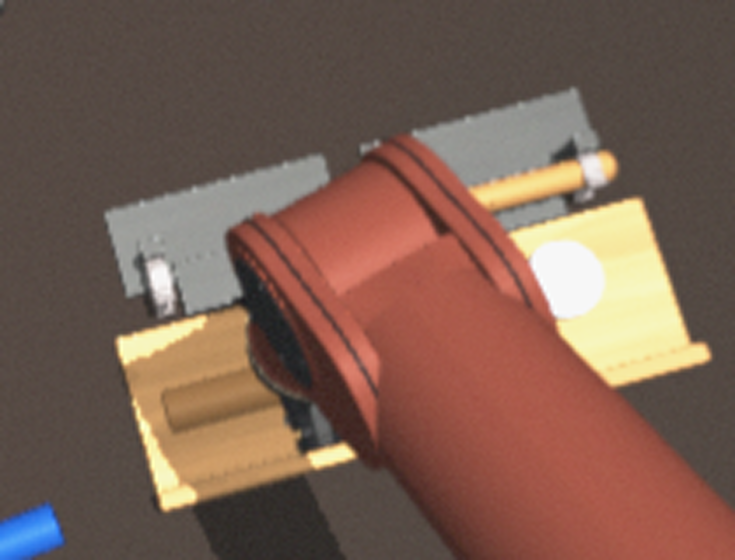

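Request:
{"api": "drive_tool", "payload": {
  "rows": [
    {"slide": [0, 2.4, 0], "spin": 0, "hand": 0.3},
    {"slide": [0, 2.4, 0], "spin": 0, "hand": 0.3},
    {"slide": [0, 0, 0], "spin": 0.187, "hand": 0.3},
    {"slide": [0, 0, 0], "spin": 0.187, "hand": 0.3},
    {"slide": [0, 0, 0], "spin": 0.187, "hand": 0.3},
    {"slide": [0, 0, 0], "spin": 0.187, "hand": 0.3},
    {"slide": [0, 0, 0], "spin": 0.187, "hand": 0.3},
    {"slide": [0, 0, 0], "spin": 0.187, "hand": 0.3},
    {"slide": [0, 0, 0], "spin": 0.187, "hand": 0.3},
    {"slide": [0, 0, 0], "spin": 0.187, "hand": 0.3}
  ]
}}

```text
time: 11.38
tool_pos: [0.5307, 0.1237, 0.153]
eef_rot: [[0.952, 0.307, 0.008], [0.307, -0.952, -0.004], [0.007, 0.006, -1.0]]
contact_force: [-0.2, -0.0, 0.2]
gripper_width: 0.652
```

```bash
cat >> h.py <<'E'
th=np.radians(14.4)
def brd(p):
    d=np.array(p[:2])-[.5325,.010];return np.array([np.cos(th)*d[0]+np.sin(th)*d[1],-np.sin(th)*d[0]+np.cos(th)*d[1]])
E
python3 - <<'E'
from h import *
s=get_state();R=s["eef_rot"]
print(s["time"],s["joints"],s["tool_pos"],R.round(3).tolist(),brd(s["tool_pos"]),brd(s["tool_pos"]+.06*R[:,2]),np.degrees(np.arctan2(R[1,0],R[0,0])),s["gripper_width"])
cv2.imwrite("pics/t5.png",cv2.resize(grab_frame("top")[75:235,220:430],None,fx=3.5,fy=3.5,interpolation=cv2.INTER_CUBIC))
cv2.imwrite("pics/s5.png",cv2.resize(grab_frame("scene")[140:290,110:290],None,fx=4,fy=4,interpolation=cv2.INTER_CUBIC))
E
```

```text
11.375 [  9.74527656  17.36024178 -31.87685697 107.40114627  11.15461861
  57.86373024 -99.02320173] [0.53072345 0.12374834 0.15297275] [[0.952, 0.307, 0.008], [0.307, -0.952, -0.004], [0.007, 0.006, -1.0]] [0.02656732 0.11061653] [0.02698203 0.11028184] 17.853773804585 0.6517386944303801
```

View pics/t5.png

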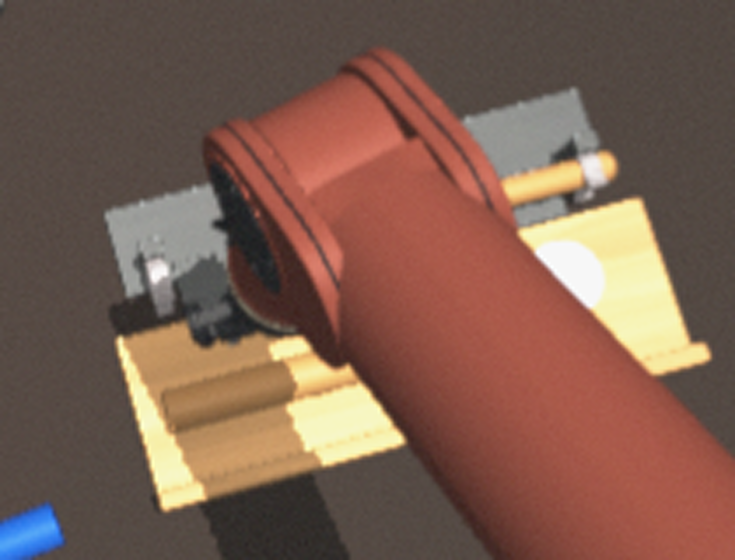

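View pics/s5.png

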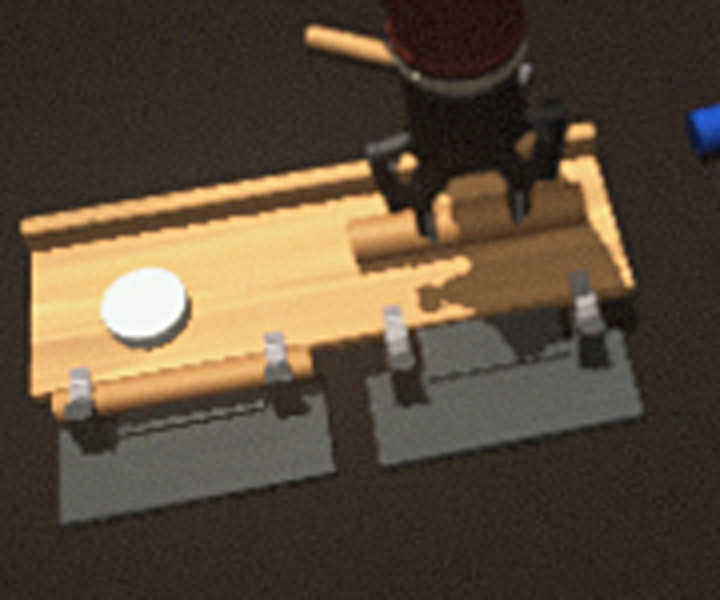

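Request:
{"api": "drive_tool", "payload": {
  "rows": [
    {"slide": [0.6, 0, 0], "spin": 0.06, "hand": 0.3},
    {"slide": [0, 0, 1.5], "spin": 0, "hand": 0.3},
    {"slide": [0, 0, 1.5], "spin": 0, "hand": 0.3},
    {"slide": [0, 0, 0], "spin": 0, "hand": 0.3}
  ]
}}

```text
time: 11.98
tool_pos: [0.535, 0.1251, 0.1186]
eef_rot: [[0.964, 0.266, 0.004], [0.266, -0.964, -0.005], [0.003, 0.006, -1.0]]
contact_force: [-0.0, -0.4, -0.2]
gripper_width: 0.652
```

Run:
```python
from h import *
s=get_state();R=s["eef_rot"]
print(s["time"],s["tool_pos"],R.round(3).tolist(),brd(s["tool_pos"]),brd(s["tool_pos"]+.06*R[:,2]),np.degrees(np.arctan2(R[1,0],R[0,0])),s["gripper_width"])
```

```text
11.975 [0.53498873 0.12510032 0.11859942] [[0.964, 0.266, 0.004], [0.266, -0.964, -0.005], [0.003, 0.006, -1.0]] [0.03103483 0.1108653 ] [0.03119658 0.11053214] 15.448877231904998 0.6517180876054852
```

Request:
{"api": "drive_tool", "payload": {
  "rows": [
    {"slide": [0, 0, 1.3], "spin": 0.015, "hand": 0.3},
    {"slide": [0, 0, 1.2], "spin": 0, "hand": 0.3},
    {"slide": [-0.5, 0, 0], "spin": 0, "hand": 0.3},
    {"slide": [-0.5, 0, 0], "spin": 0, "hand": 0.3},
    {"slide": [-0.5, 0, 0], "spin": 0, "hand": 0.3},
    {"slide": [-0.5, 0, 0], "spin": 0, "hand": 0.3},
    {"slide": [-0.5, 0, 0], "spin": 0, "hand": 0.3},
    {"slide": [-0.5, 0, 0], "spin": 0, "hand": 0.3},
    {"slide": [-0.5, 0, 0], "spin": 0, "hand": 0.3},
    {"slide": [-0.5, 0, 0], "spin": 0, "hand": 0.3}
  ]
}}

```text
time: 13.22
tool_pos: [0.4941, 0.1143, 0.0927]
eef_rot: [[0.968, 0.253, 0.006], [0.253, -0.968, -0.005], [0.004, 0.006, -1.0]]
contact_force: [0.8, 0.8, -0.3]
gripper_width: 0.645
```

Run:
```python
from h import *
s=get_state();R=s["eef_rot"]
print(s["time"],s["tool_pos"],R.round(3).tolist(),brd(s["tool_pos"]),brd(s["tool_pos"]+.06*R[:,2]),np.degrees(np.arctan2(R[1,0],R[0,0])),s["contact_force"])
cv2.imwrite("pics/t6.png",cv2.resize(grab_frame("top")[75:235,220:430],None,fx=3.5,fy=3.5,interpolation=cv2.INTER_CUBIC))
cv2.imwrite("pics/s6.png",cv2.resize(grab_frame("scene")[140:290,110:290],None,fx=4,fy=4,interpolation=cv2.INTER_CUBIC))
```

```text
13.225 [0.49413875 0.11426714 0.09265893] [[0.968, 0.253, 0.006], [0.253, -0.968, -0.005], [0.004, 0.006, -1.0]] [-0.01122588  0.11053145] [-0.01096601  0.11018326] 14.632787918062165 [ 0.8238705   0.82773106 -0.29995746]
```

View pics/t6.png

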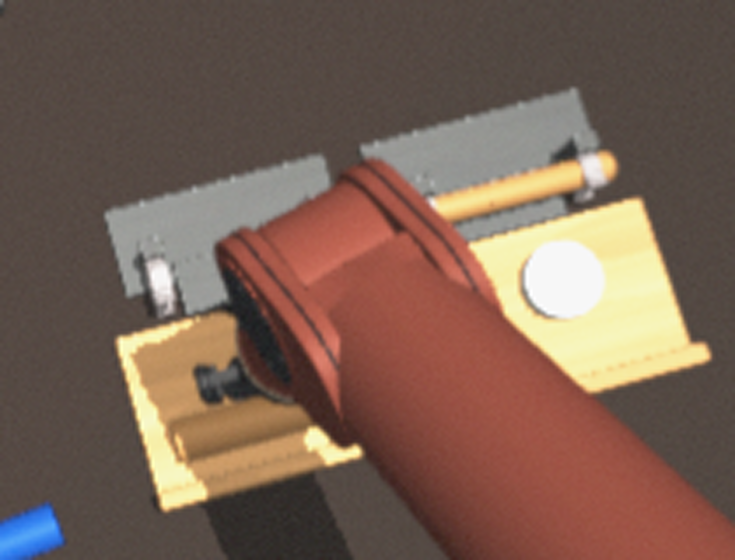

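View pics/s6.png

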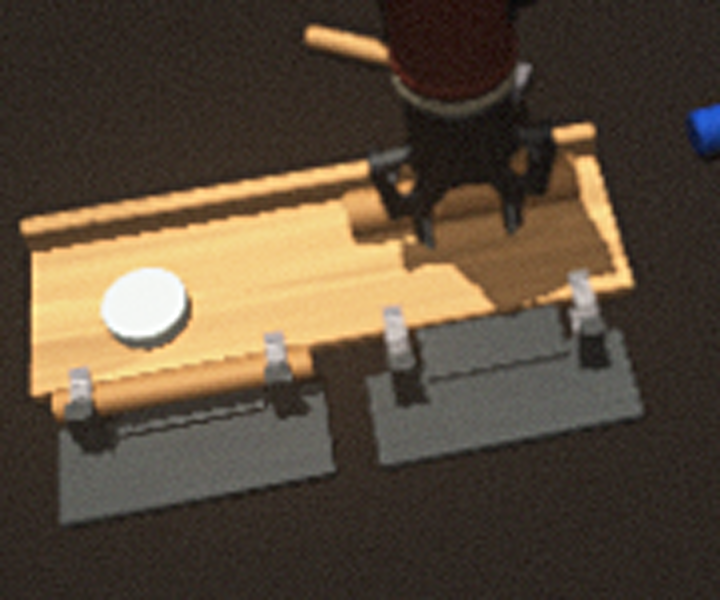

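Request:
{"api": "drive_tool", "payload": {
  "rows": [
    {"slide": [-0.4, 0, 0], "spin": 0, "hand": 0.3},
    {"slide": [-0.4, 0, 0], "spin": 0, "hand": 0.3},
    {"slide": [-0.4, 0, 0], "spin": 0, "hand": 0.3},
    {"slide": [-0.4, 0, 0], "spin": 0, "hand": 0.3},
    {"slide": [-0.2, 0, 0], "spin": 0, "hand": 0.3},
    {"slide": [0, 0, 0], "spin": 0, "hand": 0.3}
  ]
}}

```text
time: 14.08
tool_pos: [0.4783, 0.1102, 0.0939]
eef_rot: [[0.967, 0.253, 0.013], [0.253, -0.968, -0.002], [0.012, 0.006, -1.0]]
contact_force: [0.2, -1.5, -0.4]
gripper_width: 0.651
```

Run:
```python
from h import *
s=get_state();R=s["eef_rot"]
print(s["time"],brd(s["tool_pos"]),np.degrees(np.arctan2(R[1,0],R[0,0])),s["contact_force"])
cv2.imwrite("pics/t7.png",cv2.resize(grab_frame("top")[75:235,220:430],None,fx=3.5,fy=3.5,interpolation=cv2.INTER_CUBIC))
cv2.imwrite("pics/s7.png",cv2.resize(grab_frame("scene")[140:290,110:290],None,fx=4,fy=4,interpolation=cv2.INTER_CUBIC))
```

```text
14.075 [-0.02754001  0.1104816 ] 14.644480750459625 [ 0.2290801  -1.45355164 -0.39054908]
```

View pics/t7.png

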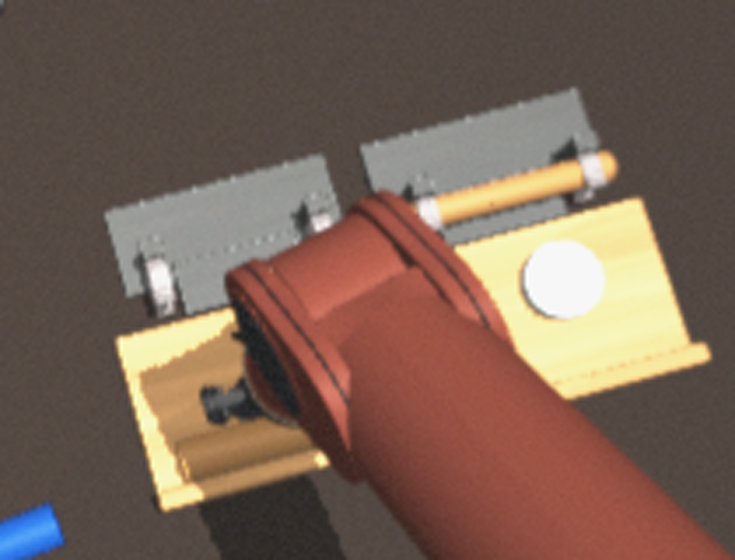

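View pics/s7.png

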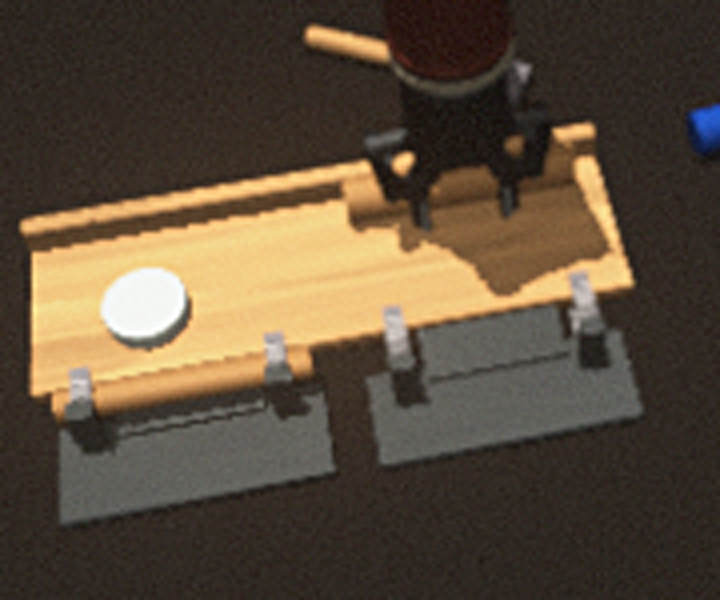

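Request:
{"api": "drive_tool", "payload": {
  "rows": [
    {"slide": [-0.3, 0, 0], "spin": 0, "hand": 0.3},
    {"slide": [-0.3, 0, 0], "spin": 0, "hand": 0.3}
  ]
}}

```text
time: 14.42
tool_pos: [0.4773, 0.1099, 0.0959]
eef_rot: [[0.967, 0.253, 0.024], [0.253, -0.967, 0.001], [0.023, 0.005, -1.0]]
contact_force: [10.1, 2.6, -1.0]
gripper_width: 0.651
```

Request:
{"api": "drive_tool", "payload": {
  "rows": [
    {"slide": [-0.3, 0, 0], "spin": 0, "hand": 0.3},
    {"slide": [0, 0, 0], "spin": 0, "hand": 0.3}
  ]
}}

```text
time: 14.68
tool_pos: [0.4773, 0.1098, 0.0974]
eef_rot: [[0.967, 0.253, 0.03], [0.253, -0.968, 0.003], [0.03, 0.005, -1.0]]
contact_force: [-0.4, -0.5, -0.0]
gripper_width: 0.652
```

Request:
{"api": "drive_tool", "payload": {
  "rows": [
    {"slide": [0.5, 0, 0], "spin": 0, "hand": 0.3},
    {"slide": [1.0, 0, 0], "spin": 0, "hand": 0.3},
    {"slide": [0, 0, -3], "spin": 0, "hand": 0.3},
    {"slide": [0, 0, -5], "spin": 0, "hand": 0.3},
    {"slide": [0, 0, -5], "spin": 0, "hand": 0.3},
    {"slide": [0, 0, -5], "spin": 0, "hand": 0.3},
    {"slide": [0, -5, 0], "spin": 0, "hand": 0.3},
    {"slide": [0, -5, 0], "spin": 0, "hand": 0.3},
    {"slide": [0, -5, 0], "spin": 0, "hand": 0.3},
    {"slide": [0, -5, 0], "spin": 0, "hand": 0.3}
  ]
}}

```text
time: 15.92
tool_pos: [0.4391, 0.3084, 0.2818]
eef_rot: [[0.97, 0.243, 0.023], [0.243, -0.97, 0.002], [0.023, 0.003, -1.0]]
contact_force: [0.3, -0.3, 0.5]
gripper_width: 0.653
```

Run:
```python
from h import *
cv2.imwrite("pics/t8.png",cv2.resize(grab_frame("top")[75:235,220:430],None,fx=3.5,fy=3.5,interpolation=cv2.INTER_CUBIC))
cv2.imwrite("pics/s8.png",cv2.resize(grab_frame("scene")[140:290,110:290],None,fx=4,fy=4,interpolation=cv2.INTER_CUBIC))
```

View pics/t8.png

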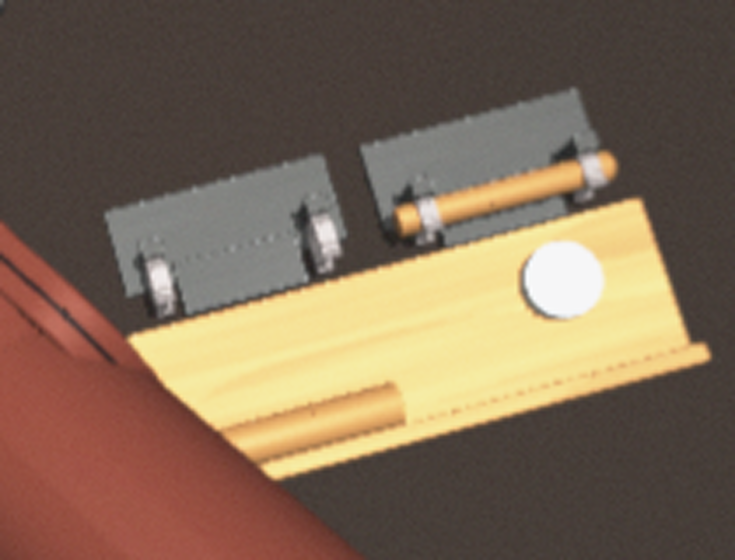

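View pics/s8.png

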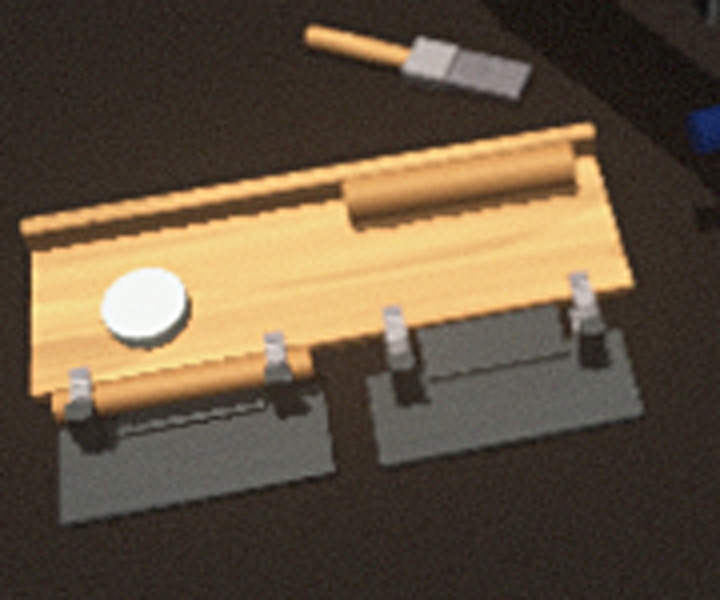

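Run:
```python
from h import *
img=grab_frame("scene")
ds=outline_of("scene","thick_pin_mid")
c,s=np.cos(th),np.sin(th)
def W(x,y,z): return [.5325+c*x-s*y,.010+s*x+c*y,z]
for d in ds:
    if abs(d["box"][0]-225)<25:
        v=np.argwhere(d["region"])[:,::-1].astype(np.float32); print(d["score"],d["box"],cv2.minAreaRect(v))
big=cv2.resize(img[140:290,110:290],None,fx=4,fy=4,interpolation=cv2.INTER_CUBIC)
for bx,col in((-.062,(0,255,0)),(-.05,(0,0,255))):
    pts=[]
    for sg,a in((1,np.radians(np.r_[0:360:20])),):
        for y in(.02,.2): pts+= [W(bx+.018*np.cos(k),y,.033+.018*np.sin(k)) for k in a]
    hull=cv2.convexHull(proj("scene",pts).astype(np.float32))
    print(bx,cv2.minAreaRect(hull))
    cv2.polylines(big,[((hull-[110,140]+.5)*4-.5).astype(int).reshape(-1,1,2)],True,col,1)
cv2.imwrite("pics/s9.png",big)
```

```text
0.73 [223.5, 183.8, 59.6, 24.3] ((224.27377319335938, 184.9905242919922), (13.408356666564941, 58.31029510498047), 79.59229278564453)
-0.062 ((223.54095458984375, 183.88034057617188), (11.587136268615723, 58.31119918823242), 80.50945281982422)
-0.05 ((224.177001953125, 186.80068969726562), (11.66035270690918, 58.693138122558594), 80.45720672607422)
```

View pics/s9.png

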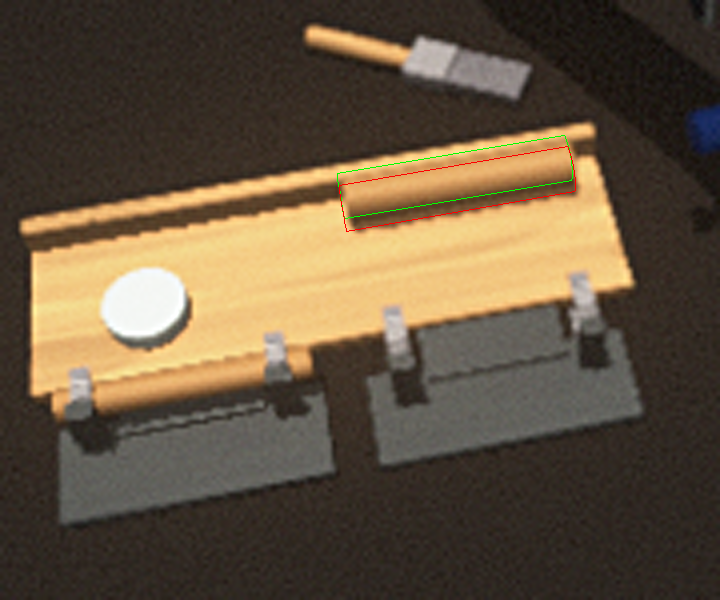

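Run:
```python
from h import *
img=grab_frame("top")
u0,v0,w,h=280,170,110,50
big=cv2.resize(img[v0:v0+h,u0:u0+w],None,fx=7,fy=7,interpolation=cv2.INTER_CUBIC)
cv2.imwrite("pics/t9.png",big)
c,s=np.cos(th),np.sin(th)
def W(x,y,z): return [.5325+c*x-s*y,.010+s*x+c*y,z]
def zz(P): return ((proj("top",P)-[u0,v0]+.5)*7-.5).astype(int)
L=zz([W(-.08,.1,.04),W(-.08,-.15,.04)]); cv2.line(big,tuple(map(int,L[0])),tuple(map(int,L[1])),(255,0,0),1)
for bx,col in((-.062,(0,255,0)),(-.05,(0,0,255))):
    pts=[W(bx+.018*np.cos(k),y,.033+.018*np.sin(k)) for k in np.radians(np.r_[0:360:15]) for y in(.02,.2)]
    hull=cv2.convexHull(zz(pts).astype(np.int32)); cv2.polylines(big,[hull],True,col,1)
cv2.imwrite("pics/t9o.png",big)
```

```text
(no output)
```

View pics/t9o.png

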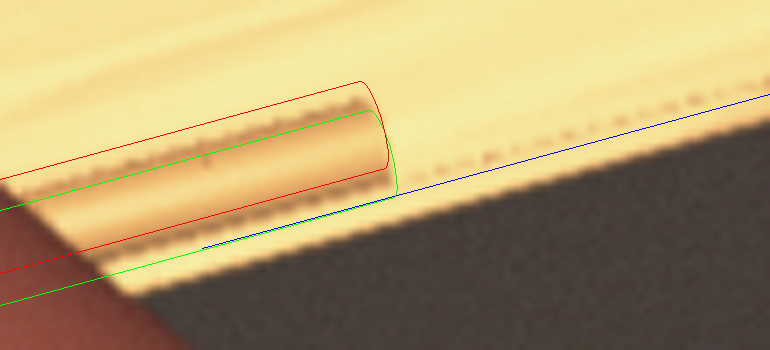

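View pics/t9.png

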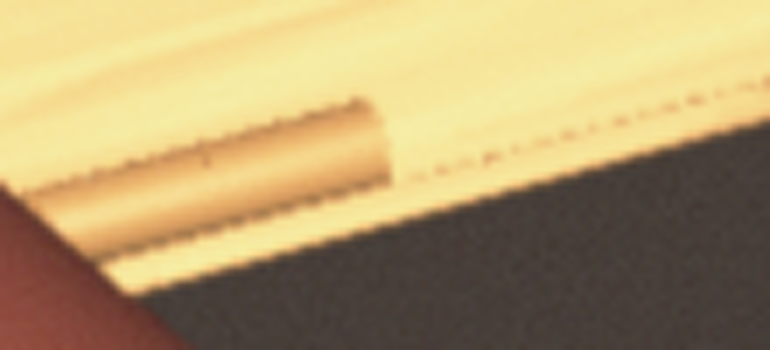

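Run:
```python
from rig import *
print(get_state()["time"]); print(close_job())
```

```text
16.175
the job is handed in; nothing more can be done
None
```

The thick pin now lies along the board's front stop, and the job was handed in at about 16 s of the 43 s allowed. I gripped the pin from above, drew it straight out through the front of its clips and set it down on the board. Then I rolled it to the stop with two fingers from behind.

**Contact with the stop:** The last push met about 10 N. After backing off, both cameras show the pin parallel to the stop with its edge on the stop's inner edge.

**Thin pin and jar lid:** Both look unmoved in the before-and-after pictures. I did not measure how far either moved.

**One disagreement:** My estimated board position put the touching pin a few millimetres nearer the front than the pictures show. The stop's visible edge is off by about the same amount, so I take it as calibration error rather than a gap.

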